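Hang the notch gauge on its headed pin by its side slot

ROBOT

A 6-joint arm with a two-finger parallel gripper is mounted at the origin on the work surface. World frame = base frame: x ahead of the robot, y to its left, z up, the work surface at z = 0. Lengths are in m, angles in rad, forces in N, time in s.
With the tool pointing down it reaches from about 0.425 to 0.95 m from the base axis. Payload 14.7 kg.
Tool frame: the origin (TCP) lies at the very end of the fingers, on their centre line; the grasp point (between the pads) lies 19 mm behind it (ctrl.grip_point_offset is the z of the grasp point in the tool frame, in m); z points along the fingers, y is the line along which they close (so a half turn about z gives the same grasp; the last joint's range is limited). The gripper opens to 85 mm and grips with 20 to 120 N. Pads are 22 mm wide; open, the fingers measure 114 mm over their backs; the gripper's body (76 mm by 85 mm) begins 54 mm behind the grasp point. The pads swing forward as they close: fully open they stand 13 mm farther back than shut.
Start: joints at [1.218, 0.48, 1.596, -0, 1.065, -0.047], TCP at [0.196, 0.62, 0.207] pointing down, gripper open.
Joint ranges: [-2.75, 2.75], [-0.82, 2.05], [0.23, 2.67], [-1.56, 4.7], [0.09, 2.69], [-2.92, 2.92]. Speed limits (rad/s): [1.89, 1.89, 2.39, 3.01, 3.01, 3.01].

INTERFACE

Orientations are given as [roll, pitch, yaw] about the fixed x, y, z axes, in that order (R = Rz(yaw) Ry(pitch) Rx(roll)).
In Python, from rig import ctrl, kinematics, eyes, monitor gives the robot as it stands. Calls block until the motion is done:
- ctrl.movep(position, orientation): joint-space move of the TCP to a pose.
- ctrl.servo_line(position, frame=None, feed=0.15, f_stop=None): straight line of the TCP; frame=None keeps the orientation; feed is the mean speed in m/s. With f_stop (N) it stops when the force on the tool has changed by that much, and returns True; else False.
- ctrl.move_joints(angles): joint-space move.
- ctrl.move_gripper(opening, f_grip=None): finger opening in m; f_grip is the grip in N (None keeps the last); returns when the fingers have stopped.
- ctrl.sleep(seconds).
- kinematics.ik(position, orientation): joint angles nearest the present ones, or None.
- eyes.capture(name): name is "scene" or "side" or "wrist"; returns the picture (480x640x3 uint8, red, green, blue); there is no depth.
- eyes.camera_params(name): a dict with "vfov" (degrees; the focal length in pixels is half the picture's height over the tangent of half this angle, whatever the lens; pixels are square), "cx", "cy" (the principal point, pixels), "k1" (the pictures are not rectified: a ray, as slopes to the right and down, at radius r is drawn at 1 + k1 r^2 times it, then the intrinsics apply), "R" (3x3) and "t" (3): a world point X has camera coordinates R X + t. Camera axes: x right, y down, z forward; pixel columns grow to the right and rows downward; lengths in m; the calibration is good to about 2 mm. A picture is of the moment at which its call begins: read the wrist's pose just before it. camera_params takes no time and is no camera call; for the wrist camera it gives the pose at the moment of the call.
A pose or a line that the arm cannot do raises ctrl.PlanningError and nothing moves.
- ctrl.finish_job(): hands the job in; it is judged then, once.
Readings, each from a call of its own:
- monitor.read_time_s(): time.
- monitor.read_joints(): joint angles.
- monitor.read_dq(): joint speeds.
- monitor.read_joint_torque(): joint torques, N m.
- monitor.read_position(): TCP position.
- monitor.read_ee_rot(): TCP orientation.
- monitor.read_ft_force(): force on the tool from outside, world axes, zero at the start.
- monitor.read_wrist_torque(): the same for the moment, N m.
- monitor.read_grip_width(): finger opening in m.
- monitor.read_finger_force(): force on a finger pad.
Only numpy, scipy, OpenCV 4.12 (cv2) and the standard library are available. Lean on these libraries where they do the work, as an engineer would, in place of code of your own. Each camera call takes 0.05 s, during which the arm holds its last target. There are 200 camera calls.

TASK

Put the turner's notch gauge away: lift it out of its wooden block by the red grip and hang it on the pin of the wooden rack by its slot, slipping the slot sideways over the pin between the collar and the head all the way to its closed end and letting it down so that the pin sits up in the slot's pocket. The pin's height is not known exactly and its rubber bush is soft, so feel for it and be gentle, never straining the pin or rack. Leave the gauge hanging free, straight and still, and do not disturb the other things on the bench.

Things in the scene. Friction and masses are not known exactly. Their poses are not given: they have to be found in the camera images.
- gauge: notch gauge: upright aluminium plate 8 mm thick, 0.2-0.36 kg, red wooden grip on top. Origin: on the bottom edge, mid thickness, straight below pocket and balance point (hung there it hangs straight). x across the thickness, y along the plate to the slot's open mouth, z up. In mm: plate y -46 (edge with two sizing notches) to 34, z 0 to 105; grip 20 thick, y -22 to 22, z 105 to 165
- slot_roof (a point): point on the gauge: middle of the roof of the slot's pocket, at z 93 mm of the gauge, same axes. The level slot is open at the +y edge, z 70 to 81 (11 mm high), end wall at y -6. At that end the pocket rises from it: y -6 to 6, roof z 93. The slot's lower lip ends at y 34; its upper lip (underside z 81, top z 105) is longer and ends at y 60
- block: fixed wooden block 70 x 130 x 45 mm in which the gauge stands; origin at the centre of its underside. A groove 12 mm wide, open above and at both ends, runs along its y; its floor is 15 mm above the bench, so the gauge stands 30 mm deep in it, its y along the block's y, up to 8 mm off the middle
- rack: fixed wooden rack: foot 130 x 160 x 20 mm, origin at the centre of its underside; slotted upright 60 mm wide, 225 mm high at its back (front face at x +32 mm). From it a level steel pin of 8 mm diameter sticks out to -x (towards the robot), 80 mm long, at y 0. The pin sits in a rubber bush that gives sideways and up or down, 4 N per mm, up to 9 mm; over 12 N on pin or rack is straining it
- pin_mid (a point): mark fixed to the rack: mid pin length for the gauge, 15 mm each way from a brass collar and a brass head (22 mm diameter), 165 mm above the bench. The pin is clamped at an unknown height, not tracked: its axis is up to 22 mm above or below this mark. x along the pin to the upright, y sideways, z up. The gauge hangs with its x and y along these (slot mouth to +y)
- doll_small: bystander: small wooden doll, 89 mm high, 36 mm wide; origin under its foot
- doll_green: bystander: wooden doll with green bands, 116 mm high, 46 mm wide; origin under its foot
- doll_red: bystander: wooden doll with red bands, 121 mm high, 48 mm wide; origin under its foot
- blank: bystander: upright wooden turning blank, 64 mm diameter, 90 mm high; origin under its foot
- varnish: bystander: amber jar, 60 mm diameter, 120 mm high; origin under its foot
- chisel: bystander: hand tool with dark wooden handle, 260 mm long, lying; origin under its middle
- mallet: bystander: wooden mallet, 260 mm long, lying; origin under its middle
There are look-alikes about, which are no part of the job. What is meant by the gauge is not purple, and is the smaller of those in its own colour. Leave any blue look-alike of the block alone.

How it is judged:
By the outcome, as a careful person would: the job done as asked, in the order asked, and still so for the second after the job is handed in, with the robot touching nothing.
It also fails if it takes over 48 s, if anything falls off the work surface, if the arm or the gripper's body presses on something with over 40 N, if the wrist force passes 120 N, or if a joint passes its speed limit or range.

## Working session

There is one attempt and no reset: what is moved stays moved. The work goes in short steps, each a Python script; the robot and the scene stay as the last script left them, time stands still between calls to the robot, and variables do not carry over. Pictures are saved under pics/ and viewed, at most 10 in all, crops included, and the job is handed in when it is done.

```bash
mkdir -p pics; ls; cat > h.py <<'E'
from rig import ctrl, kinematics, eyes, monitor
import numpy as np, cv2
def cap(n,f):
    im=eyes.capture(n); cv2.imwrite('pics/'+f,im[:,:,::-1]); return im
def ray(p,u,v):
    f=240/np.tan(np.radians(p['vfov'])/2); d=np.array([(u-p['cx'])/f,(v-p['cy'])/f])
    s=d.copy()
    for _ in range(30): s=d/(1+p['k1']*(s@s))
    R=np.array(p['R']);t=np.array(p['t'])
    return -R.T@t, R.T@np.array([s[0],s[1],1])
def onz(p,u,v,z):
    o,d=ray(p,u,v); return o+d*(z-o[2])/d[2]
def proj(p,X):
    f=240/np.tan(np.radians(p['vfov'])/2)
    c=np.array(p['R'])@np.array(X)+np.array(p['t']); s=c[:2]/c[2]; s=s*(1+p['k1']*(s@s))
    return f*s+[p['cx'],p['cy']]
def tri(p1,a,p2,b):
    o1,d1=ray(p1,*a);o2,d2=ray(p2,*b)
    k=np.linalg.lstsq(np.c_[d1,-d2],o2-o1,rcond=None)[0]
    A=o1+k[0]*d1;B=o2+k[1]*d2
    return (A+B)/2, np.linalg.norm(A-B)
E
python3 - <<'E'
from h import *
for n in('scene','side'):
    cap(n,n+'.png'); p=eyes.camera_params(n); o,d=ray(p,320,240); print(n,p['vfov'],p['k1'],o,d)
print(monitor.read_time_s(), monitor.read_ee_rot(), ctrl.grip_point_offset)
E
```

```text
pics
scene 48.9616087568036 -0.053521473748272236 [ 1.33261755 -0.46375627  0.96786679] [-0.62989839  0.37168392 -0.68199251]
side 49.65254979236769 0.037884713296087405 [-0.14747248 -0.94336636  0.85220988] [ 0.50198113  0.67152244 -0.54508347]
0.1 [-3.14051978e+00 -3.95072644e-05  2.83580051e+00] -0.0187
```

View pics/scene.png

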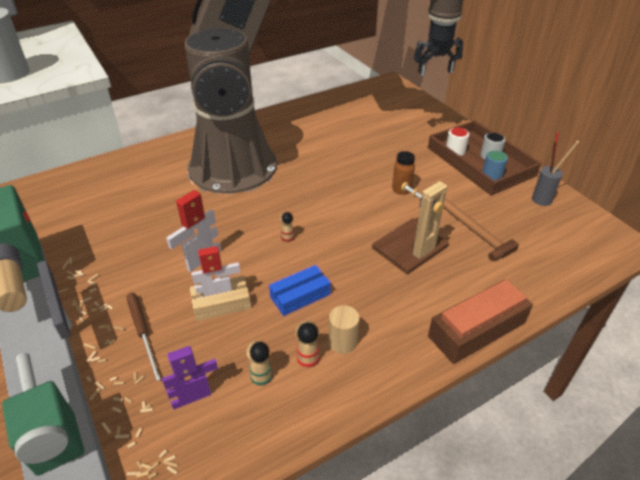

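View pics/side.png

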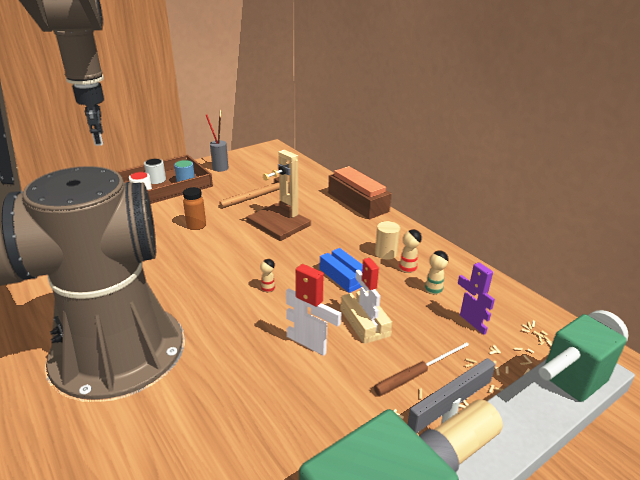

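Scene: gauge candidates are red-gripped (190,210) standing free and larger, red-gripped (210,262) in the pale block (222,300), purple (187,378); the blue block is at (300,290), the rack at (430,220). By the description I choose the one in the pale block (side view: 370,285), and check it in a close crop.

```bash
python3 - <<'E'
import cv2,numpy as np
a=cv2.imread('pics/scene.png');b=cv2.imread('pics/side.png')
def c(im,x,y,w=100,h=75): return cv2.resize(im[y:y+h,x:x+w],(400,300),interpolation=cv2.INTER_CUBIC)
m=np.vstack([np.hstack([c(a,170,245),c(a,370,180,133,100)]),np.hstack([c(b,325,255,120,90),c(b,230,145,133,100)])])
cv2.imwrite('pics/m1.png',m)
E
```

```text
(no output)
```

View pics/m1.png

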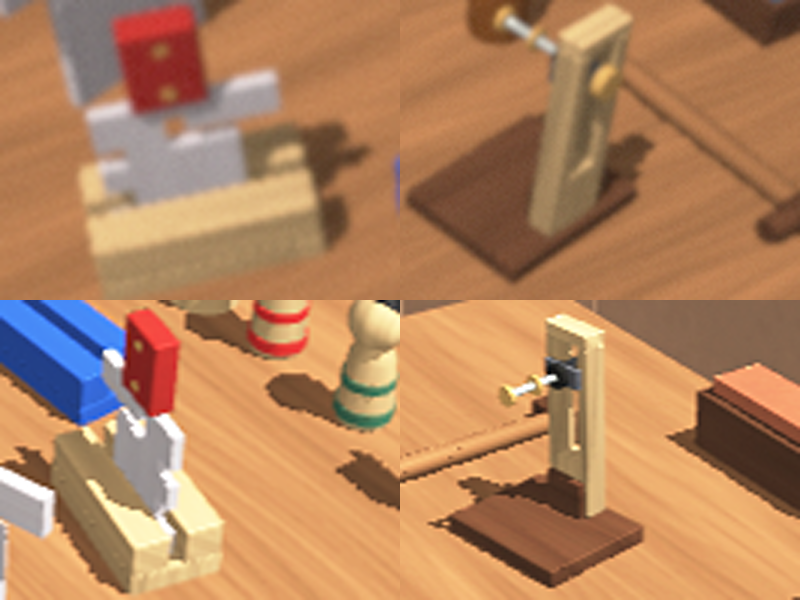

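The crops confirm it: red grip with two brass dots, the small plate standing in the pale block, slot mouth towards scene-right. Rack pin: head at scene (405,186) / side (266,176), collar at scene (416,193) / side (277,172).

```bash
python3 - <<'E'
from h import *
S=eyes.camera_params('scene');D=eyes.camera_params('side')
a=cv2.imread('pics/scene.png');b=cv2.imread('pics/side.png')
def red(im,x0,y0,x1,y1):
    h=cv2.cvtColor(im,cv2.COLOR_BGR2HSV); m=((h[...,0]<6)|(h[...,0]>174))&(h[...,1]>190)&(h[...,2]>60)
    z=np.zeros_like(m);z[y0:y1,x0:x1]=m[y0:y1,x0:x1]
    n,l,st,c=cv2.connectedComponentsWithStats(z.astype('uint8')); i=1+np.argmax(st[1:,4]); return c[i],st[i]
ca,sa=red(a,190,235,235,280); cb,sb=red(b,355,250,385,300)
print(ca,sa,cb,sb,'grip',tri(S,ca,D,cb))
print('head',tri(S,(405,186),D,(265.6,176)),'collar',tri(S,(415.8,192.7),D,(276.6,172.3)))
# rack foot corners (scene): left, front, right ; z=.02
for q in [(373,245),(408,270),(448,242)]: print('footS',onz(S,*q,.02))
for q in [(248,218),(284,235),(310,221)]: print('footD',onz(D,*q,.02))
# upper lip tip right-top scene; upper lip in side
print('lip tip',onz(S,170+278/4,245+72/4,.12),'plate back top',onz(S,170+88/4,245+110/4,.12))
# block top corners
for q in [(95,222),(325,180),(80,170),(305,128)]: print('blkS',onz(S,170+q[0]/4,245+q[1]/4,.045))
k=.3
for q in [(52,432),(135,548),(222,520)]: print('blkD',onz(D,325+q[0]*k,255+(q[1]-300)*k,.045))
print('tops rack', tri(S,(370+560/3.-400/3,180+40/3.),D,(230+545/3.-400/3,145+20/3.)))
# bystanders heads coarse
for n,q,z in [('sm',(287,238),0),('green',(261,380),0),('red',(308,362),0),('blank',(344,345),0),('varn',(403,190),0),('biggauge',(205,270),0)]: print(n,onz(S,*q,z))
E
```

```text
[204.66666667 254.83333333] [201 250   9  12  36] [369.86231884 275.75362319] [363 260  15  30 276] grip (array([ 0.49786627, -0.26598316,  0.15748804]), np.float64(0.0038166010087990867))
head (array([0.54174067, 0.24769833, 0.18026814]), np.float64(0.004090379690297834)) collar (array([0.58009319, 0.25018533, 0.18229633]), np.float64(0.0009941652741634415))
footS [0.54412642 0.16220559 0.02      ]
footS [0.66298581 0.18565417 0.02      ]
footS [0.63548059 0.33905473 0.02      ]
footD [0.50791451 0.31229097 0.02      ]
footD [0.54676209 0.16501131 0.02      ]
footD [0.65736695 0.18735039 0.02      ]
lip tip [ 0.52249951 -0.19673844  0.12      ] plate back top [ 0.49582628 -0.30009588  0.12      ]
blkS [ 0.5079243  -0.31376046  0.045     ]
blkS [ 0.54584085 -0.18597934  0.045     ]
blkS [ 0.46552527 -0.30703287  0.045     ]
blkS [ 0.50210657 -0.17858521  0.045     ]
blkD [ 0.49240623 -0.17640203  0.045     ]
blkD [ 0.46211169 -0.30614877  0.045     ]
blkD [ 0.52971759 -0.31929431  0.045     ]
tops rack (array([0.60539526, 0.25685198, 0.21982161]), np.float64(0.04329676165424372))
sm [ 3.86402899e-01 -9.03108277e-03 -1.11022302e-16]
green [ 0.74747708 -0.26301847  0.        ]
red [ 0.75874964 -0.15556111  0.        ]
blank [ 0.76070891 -0.06454171  0.        ]
varn [0.37609517 0.39004953 0.        ]
biggauge [ 0.38596616 -0.24512569  0.        ]
```

```bash
python3 - <<'E'
from h import *
w=eyes.camera_params('wrist'); R=np.array(w['R']);t=np.array(w['t']); 
from scipy.spatial.transform import Rotation as Ro
T=Ro.from_euler('xyz',monitor.read_ee_rot()).as_matrix(); P=np.array(monitor.read_position())
o=-R.T@t; print('cam in tool',T.T@(o-P),'axes cols',np.round(T.T@R.T,2),w['vfov'])
for s in (90,-90):
    for pos,th in [((.498,-.266,.35),-14.5),((.498,-.266,.131),-14.5),((.561,.249,.22),11),((.551,.149,.30),11),((.551,.149,.42),11)]:
        q=kinematics.ik(pos,[np.pi,0,np.radians(th+s)]); print(s,pos,None if q is None else np.round(q,2))
print(monitor.read_ft_force())
E
```

```text
cam in tool [ 0.07566475 -0.00026735 -0.1668922 ] axes cols [[ 0.   -0.95 -0.3 ]
 [ 1.    0.    0.  ]
 [-0.   -0.3   0.95]] 60.776173308380166
90 (0.498, -0.266, 0.35) [-0.54  0.24  1.6   0.    1.3  -0.29]
90 (0.498, -0.266, 0.131) [-0.54  0.45  1.87 -0.    0.82 -0.29]
90 (0.561, 0.249, 0.22) [ 0.37  0.42  1.67 -0.    1.06  0.18]
90 (0.551, 0.149, 0.3) [ 0.21  0.29  1.66 -0.    1.19  0.02]
90 (0.551, 0.149, 0.42) [ 0.21  0.22  1.46 -0.    1.46  0.02]
-90 (0.498, -0.266, 0.35) [-0.54  0.24  1.6  -0.    1.3   2.85]
-90 (0.498, -0.266, 0.131) [-0.54  0.45  1.87 -0.    0.82  2.85]
-90 (0.561, 0.249, 0.22) None
-90 (0.551, 0.149, 0.3) None
-90 (0.551, 0.149, 0.42) None
[-0.7107293  -0.57085904 -0.08796871]
```

```bash
python3 - <<'E'
from h import *
import json
def look(pos,yaw,f):
    ctrl.movep(pos,[np.pi,0,np.radians(yaw)]); ctrl.sleep(.2)
    p=eyes.camera_params('wrist'); cap('wrist',f+'.png'); json.dump({k:np.array(v).tolist() for k,v in p.items()},open(f+'.json','w'))
    print(monitor.read_time_s(),monitor.read_position(),monitor.read_ft_force())
look([.561,.25,.38],101,'wr')
look([.505,-.256,.31],75.5,'wg')
a=cv2.imread('pics/wr.png');b=cv2.imread('pics/wg.png')
cv2.imwrite('pics/m2.png',np.hstack([cv2.resize(a,(400,300),interpolation=cv2.INTER_AREA),cv2.resize(b,(400,300),interpolation=cv2.INTER_AREA)]))
E
```

```text
2.325 [0.56077163 0.25049745 0.37980206] [0.46252116 0.24278064 0.21268054]
4.4417 [ 0.50532184 -0.25551106  0.3100506 ] [1.35155745 0.96143163 0.04088658]
```

View pics/wr.png

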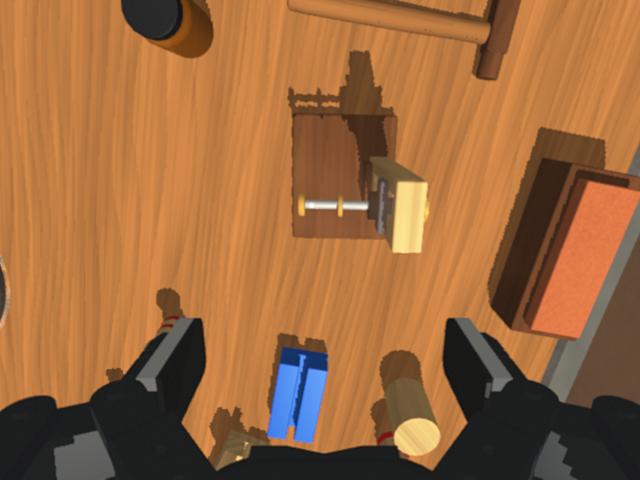

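View pics/wg.png

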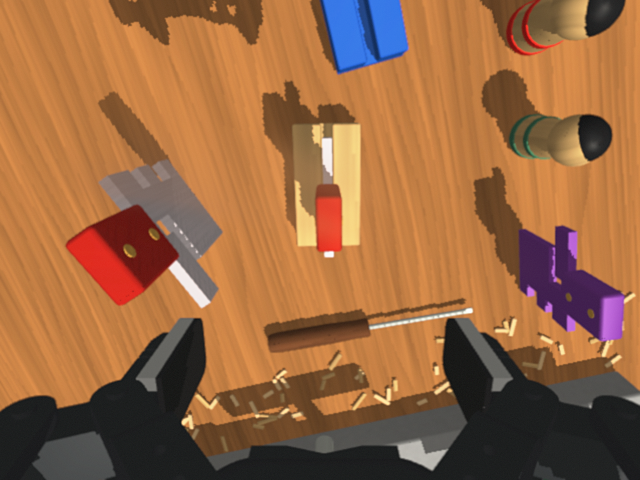

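wr: pin head (301,205), collar (340,206), foot corners (293,115), (397,117), (294,238). wg: red grip (328,218), plate ends: lip tip (327,138) and rear edge (328,256); block corners (293,125), (360,124), (297,246), (361,245).

```bash
python3 - <<'E'
from h import *
import json
wr=json.load(open('wr.json'));wg=json.load(open('wg.json'));S=eyes.camera_params('scene');D=eyes.camera_params('side')
ang=lambda a,b:np.degrees(np.arctan2((b-a)[1],(b-a)[0]))
print('head/scene',tri(wr,(301,205),S,(405,186)),'head/side',tri(wr,(301,205),D,(265.6,176)))
print('collar/scene',tri(wr,(340,206.5),S,(415.8,192.7)),'/side',tri(wr,(340,206.5),D,(276.6,172.3)))
for z in(.175,.181,.187):
  h,c=onz(wr,301,205,z),onz(wr,340,206.5,z);print(z,h,c,ang(h,c))
f=[onz(wr,*q,.02) for q in((293,115),(397,117),(294,238))]; print('foot',f,ang(f[0],f[1]),ang(f[2],f[0])-90)
print('foot->centre',(f[1]+f[2])/2)
b=[onz(wg,*q,.045) for q in((293,125),(360,124),(297,246),(361,245))]; print('blk c',np.mean(b,0),[ang(b[2],b[0])-90,ang(b[3],b[1])-90,ang(b[2],b[3]),ang(b[0],b[1])])
im=cv2.imread('pics/wg.png');h=cv2.cvtColor(im,cv2.COLOR_BGR2HSV)
m=(((h[...,0]<6)|(h[...,0]>174))&(h[...,1]>170)).astype('uint8');m[:, :290]=0;m[:,370:]=0;m[:170]=0;m[265:]=0
for v in range(182,256,6):
  u=np.flatnonzero(m[v]); 
  if len(u): print(v,u.min(),u.max(), im[v,328])
l,r=onz(wg,327,138,.12),onz(wg,328,257,.12); print('lip',l,'rear',r,ang(r,l)-90,np.linalg.norm(l-r))
th=np.radians(ang(r,l)-90); print('origin from ends', r+ (l-r)*46/106)
for q in((318,248),(340,248),(318,200),(340,200)): print('griptop',onz(wg,*q,.18))
print(proj(wg,[*(r+(l-r)*46/106)[:2],.18]))
E
```

```text
head/scene (array([0.54218769, 0.24553176, 0.17932053]), np.float64(0.0015751963193488838)) head/side (array([0.540817  , 0.24628356, 0.18315249]), np.float64(0.0019033332238042274))
collar/scene (array([0.57746433, 0.25122764, 0.17981927]), np.float64(0.0018642263276686785)) /side (array([0.57802073, 0.25040594, 0.1828631 ]), np.float64(0.0033079778897233676))
0.175 [0.54154197 0.24404698 0.175     ] [0.57718625 0.24959786 0.175     ] 8.851577072095813
0.181 [0.54162614 0.24535694 0.181     ] [0.57669494 0.25081821 0.181     ] 8.851577072095699
0.187 [0.54171032 0.24666691 0.187     ] [0.57620363 0.25203856 0.187     ] 8.851577072095774
foot [array([0.50997117, 0.31885249, 0.02      ]), array([0.63570985, 0.34112816, 0.02      ]), array([0.53808804, 0.1640375 , 0.02      ])] 10.046193052949128 10.293627288476443
foot->centre [0.58689894 0.25258283 0.02      ]
blk c [ 0.51176529 -0.25319768  0.045     ] [np.float64(-13.719200041641486), np.float64(-12.383329404161486), np.float64(-13.483430114626312), np.float64(-13.577538897512387)]
200 316 340 [ 45  69 229]
206 316 340 [ 47  69 228]
212 317 340 [ 47  69 231]
218 317 340 [ 49  74 231]
224 318 340 [ 51  78 229]
230 318 340 [ 50  77 231]
236 318 340 [ 44  69 232]
242 318 340 [ 43  63 234]
248 317 340 [ 35  52 236]
lip [ 0.52379446 -0.19976736  0.12      ] rear [ 0.49847203 -0.30312243  0.12      ] -13.766532652543887 0.10641192105898216
origin from ends [ 0.50946101 -0.25827023  0.12      ]
griptop [ 0.49734808 -0.27379919  0.18      ]
griptop [ 0.51359472 -0.27797754  0.18      ]
griptop [ 0.50672369 -0.23791039  0.18      ]
griptop [ 0.52239318 -0.24193742  0.18      ]
[328.40264698 225.06922701]
```

Gauge origin ≈ (0.5095, −0.2583), yaw −13.6° (length 106.4 mm vs 106 checks); pin middle ≈ (0.5595, 0.248, 0.181), rack yaw 10.1°. Now grasp.

```bash
python3 - <<'E'
from h import *
y=np.radians(76.4); O=[np.pi,0,y]
ctrl.movep([.5095,-.2583,.215],O)
ctrl.move_gripper(.05)
print(ctrl.servo_line([.5095,-.2583,.134],feed=.1,f_stop=8), monitor.read_position())
ctrl.move_gripper(.0,f_grip=45)
print('w',monitor.read_grip_width(),monitor.read_finger_force(),monitor.read_ft_force())
ctrl.servo_line([.5095,-.2583,.30],feed=.12)
ctrl.sleep(.2)
F=[]
for _ in range(10): F.append(monitor.read_ft_force()); ctrl.sleep(.02)
print(np.mean(F,0),np.std(F,0),monitor.read_time_s(),monitor.read_position())
import json
p=eyes.camera_params('wrist'); cap('wrist','wh.png'); a=cv2.imread('pics/wh.png')
cap('side','s2.png');b=cv2.imread('pics/s2.png')
cv2.imwrite('pics/m3.png',np.hstack([cv2.resize(a,(400,300)),cv2.resize(b[150:360,260:540],(400,300))]))
E
```

```text
False [ 0.50982994 -0.25847348  0.13447328]
w 0.019124862846027987 44.40590143203735 [-2.2283882   0.88248034  7.2988194 ]
[-0.12133209 -0.12805521 -2.20771972] [0.61847354 0.36729879 0.48230964] 8.5833 [ 0.50944987 -0.25824925  0.29982664]
```

View pics/m3.png

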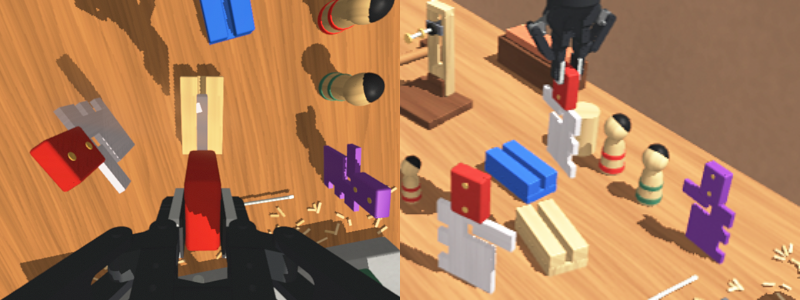

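Both views show the gauge held straight by its red grip, clear of the block. Next: carry it over and feel for the pin with the long upper lip.

```bash
cat >> h.py <<'E'
TH=np.radians(10.1); X=np.array([np.cos(TH),np.sin(TH),0]); Y=np.array([-np.sin(TH),np.cos(TH),0]); PM=np.array([.5595,.248,0])
OR=[np.pi,0,TH+np.pi/2]
def at(dy,z,dx=0): return list(PM+dy*Y+dx*X+[0,0,z])
def ft(n=10):
    F=[]
    for _ in range(n): F.append(monitor.read_ft_force()); ctrl.sleep(.02)
    F=np.mean(F,0); return np.round([F@X,F@Y,F[2]],2)
def rel():
    p=np.array(monitor.read_position()); d=p-PM; return np.round([d@X*1e3,d@Y*1e3,p[2]*1e3],1)
E
python3 - <<'E'
from h import *
ctrl.movep(at(-.075,.31),OR)
ctrl.servo_line(at(-.048,.25),feed=.1)
ctrl.sleep(.3); print(ft(),rel())
hit=ctrl.servo_line(at(-.048,.200),feed=.02,f_stop=2.5)
print(hit,rel(),ft(),monitor.read_time_s())
cap('side','s3.png');cap('scene','c3.png')
a=cv2.imread('pics/s3.png');b=cv2.imread('pics/c3.png')
cv2.imwrite('pics/m4.png',np.hstack([cv2.resize(b[110:270,360:520],(400,400),interpolation=cv2.INTER_CUBIC),cv2.resize(a[80:240,210:370],(400,400),interpolation=cv2.INTER_CUBIC)]))
E
```

```text
[ 0.34  0.22 -2.52] [ 1.000e-01 -4.800e+01  2.501e+02]
True [-2.000e-01 -4.810e+01  2.177e+02] [ 0.98 -0.59  2.6 ] 13.2583
```

View pics/m4.png

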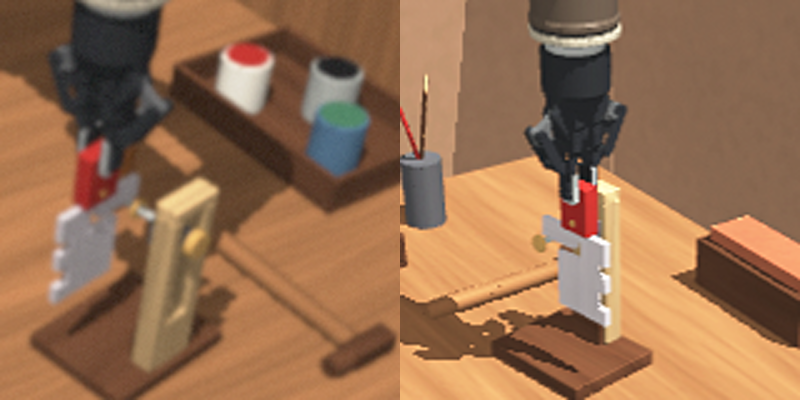

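The lip rests on the pin between head and collar (scene crop: head at (135,210); side crop: head at (540,243)), pin pushed down ~1.3 mm. Release the load in small steps to find the zero-force height.

```bash
python3 - <<'E'
from h import *
for z in (.2185,.2192,.2199,.2208):
    ctrl.servo_line(at(-.048,z),feed=.02); print(rel(),ft(12))
print(monitor.read_time_s())
E
```

```text
[-1.000e-01 -4.800e+01  2.185e+02] [ 0.65 -0.18  1.12]
[-1.000e-01 -4.800e+01  2.191e+02] [ 0.52 -0.29 -0.31]
[-1.000e-01 -4.800e+01  2.199e+02] [ 0.64  0.04 -1.53]
[-1.000e-01 -4.800e+01  2.208e+02] [-0.12 -0.24 -2.44]
15.1583
```

```bash
python3 - <<'E'
from h import *
ctrl.servo_line(at(-.048,.222),feed=.02); print(ft())
h=ctrl.servo_line(at(-.008,.222),feed=.04,f_stop=3.5); print(h,rel(),ft())
if not h:
    h=ctrl.servo_line(at(.008,.222),feed=.015,f_stop=2.5); print(h,rel(),ft())
print(monitor.read_time_s())
E
```

```text
[-0.26 -0.07 -2.24]
False [ -0.   -8.2 222. ] [-0.07  0.04 -2.48]
True [ -0.3   5.4 221.5] [ 1.54 -2.79 -1.69]
17.9167
```

```bash
python3 - <<'E'
from h import *
for d in (.0047,.004,.0033):
    ctrl.servo_line(at(d,.222),feed=.02); print(rel(),ft(12))
print(monitor.read_time_s())
E
```

```text
[ -0.3   4.6 221.8] [-0.66 -1.75 -2.75]
[  0.   4. 222.] [-0.39 -0.68 -2.7 ]
[1.000e-01 3.400e+00 2.221e+02] [ 0.05  0.18 -2.23]
19.2667
```

```bash
python3 - <<'E'
from h import *
ctrl.servo_line(at(.0016,.222),feed=.02); print(ft())
h=ctrl.servo_line(at(.0016,.2135),feed=.02,f_stop=3); print(h,rel(),ft())
if not h:
    h=ctrl.servo_line(at(.0016,.204),feed=.012,f_stop=2.2); print(h,rel(),ft())
print(monitor.read_time_s())
E
```

```text
[-0.02 -0.08 -2.15]
False [ -0.    1.6 213.4] [ 0.03  0.2  -2.07]
True [-1.000e-01  1.500e+00  2.063e+02] [1.3  0.07 1.72]
21.175
```

```bash
python3 - <<'E'
from h import *
ctrl.servo_line(at(.0016,.2068),feed=.02); print(rel(),ft(15))
ctrl.move_gripper(.026); ctrl.sleep(.3); ctrl.move_gripper(.045); print(ft(),rel(),monitor.read_grip_width())
cap('side','s5.png');cap('scene','c5.png')
a=cv2.imread('pics/s5.png');b=cv2.imread('pics/c5.png')
cv2.imwrite('pics/m5.png',np.hstack([cv2.resize(b[110:270,360:520],(400,400),interpolation=cv2.INTER_CUBIC),cv2.resize(a[80:240,210:370],(400,400),interpolation=cv2.INTER_CUBIC)]))
print(monitor.read_time_s())
E
```

```text
[-1.000e-01  1.600e+00  2.068e+02] [ 0.99 -0.1   1.2 ]
[ 0.04  0.09 -0.41] [ -0.    1.6 206.8] 0.044913175540533014
22.8083
```

View pics/m5.png

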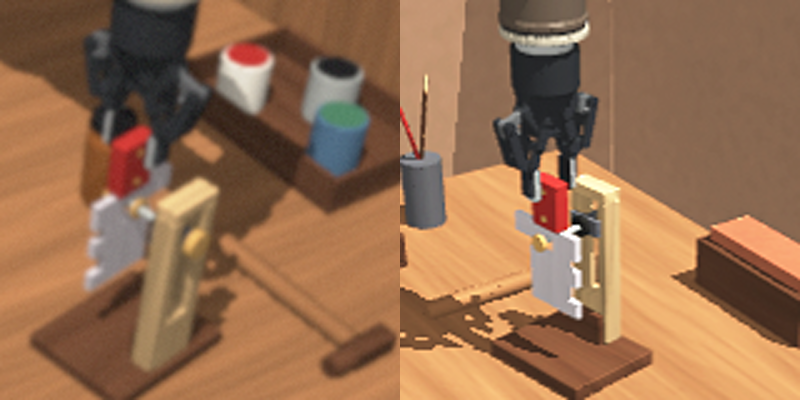

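The fingers are open, and the gauge hangs on the pin by its pocket behind the brass head (side crop (540,243)). Withdraw straight up and check that it is still.

```bash
python3 - <<'E'
from h import *
print(ctrl.servo_line(at(.0016,.29),feed=.06,f_stop=4)); ctrl.servo_line(at(.0016,.38),feed=.15)
ctrl.sleep(1); a0=cap('side','s6.png').astype(int);b=cap('scene','c6.png'); ctrl.sleep(.7); a1=eyes.capture('side').astype(int)
print('motion px',(abs(a1-a0).max(2)[140:230,240:320]>60).sum(),monitor.read_time_s(),rel())
a=cv2.imread('pics/s6.png');b=cv2.imread('pics/c6.png')
cv2.imwrite('pics/m6.png',np.hstack([cv2.resize(b[140:250,370:480],(400,400),interpolation=cv2.INTER_CUBIC),cv2.resize(a[130:240,230:340],(400,400),interpolation=cv2.INTER_CUBIC)]))
E
```

```text
False
motion px 0 26.9417 [ -0.    1.6 380. ]
```

View pics/m6.png

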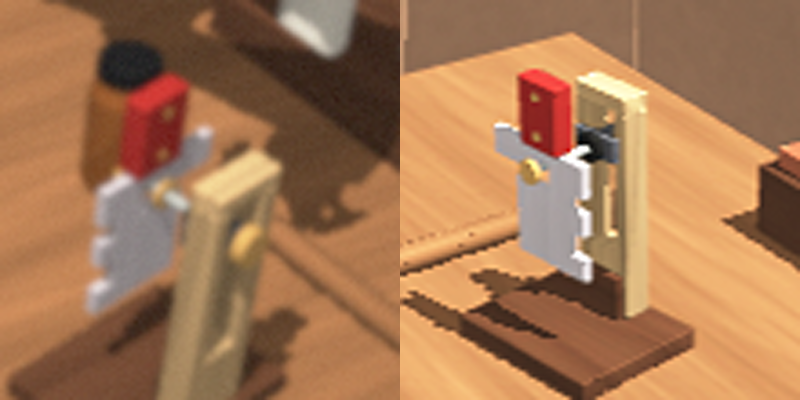

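The gauge hangs upright and still between head and collar (0 moving pixels), with the robot clear above it.

```bash
python3 -c "
from rig import ctrl; print(ctrl.finish_job())"
```

```text
the job is handed in; nothing more can be done
None
```

The gauge hangs by its slot pocket on the rack pin, upright and still with the gripper clear above it; I handed the job in at about 27 s of robot time, well under the 48 s limit, with the pin loaded by about 5 N at most by the wrist readings.

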